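# Roll the bearing up the inspection gutter and lock it in

## Robot

A 7-joint arm with a two-finger parallel gripper is mounted at the origin on the work surface. World frame = base frame: x ahead of the robot, y to its left, z up, the work surface at z = 0. Lengths are in mm, angles in rad, forces in N, time in s.
With the tool pointing down it reaches from about 400 to 850 mm from the base axis. Payload 4.5 kg.
Tool frame: the origin (TCP) lies at the very end of the fingers, on their centre line; the grasp point (between the pads) lies 19 mm behind it (bot.pinch_z is the distance from the TCP to the grasp point, in mm); z points along the fingers, y is the line along which they close (so a half turn about z gives the same grasp; the last joint's range is limited). The gripper opens to 88 mm and grips with 3 to 60 N. Pads are 18 mm wide; open, the fingers measure 123 mm over their backs; the gripper's body (75 mm by 187 mm) begins 45 mm behind the grasp point.
Start: joints at [-1.306, 0.689, -0.195, 1.565, 0.157, 0.902, -0.215], TCP at [142.951, 608.456, 238.743] pointing down, gripper open.
Joint ranges: [-3.01, 3.01], [-0.46, 2.08], [-1.47, 1.51], [0.13, 2.56], [-1, 4.14], [0.04, 2.09], [-2.66, 2.66]. Speed limits (rad/s): [2.57, 2.57, 3.14, 3.14, 3.14, 3.14, 3.14].

## Interface

Orientations are given as [roll, pitch, yaw] about the fixed x, y, z axes, in that order (R = Rz(yaw) Ry(pitch) Rx(roll)).
In Python, from plant import bot gives the robot as it stands. The module is installed in compiled form; this text tells all that it offers.
- The arm moves only by the shell command python3 -m handwheel 'ROWS' [FORCE]. ROWS is JSON, a list of rows, each a list of 3 entries, a list of its own where there are three numbers: the turn, a rotation vector about the tool's x, y, z in degrees, then the shift along the tool's x, y, z in cm, then the finger opening in cm, from 0 to 8.81. In form: [[[rx, ry, rz], [dx, dy, dz], hand], ...]. A call has 1 to 12 rows; each row is the pose to reach, as a shift and turn from the pose commanded when the call began, along the tool's axes at that moment; what a row does not reach only later rows make up. A row lasts 1/8 s, in which the tool goes at most 62.5 mm and 10.7 degrees, less where a joint would pass 70% of its speed; a pose out of reach is approached as far as the arm can. A call with a gripper value outside its range is refused whole. The fingers move at their own pace and stop on an object; FORCE is the grip in N (left out, the last holds). Time passes only in rows, so rows that repeat a pose let the fingers close. It gives the time, the measured TCP pose, the force, the opening and the grip force at its end, in the units of the state.
- bot.get_obs(): the state, without advancing time (a new reading comes with each control period).
- bot.get_image(name): name is "scene" or "top" or "wrist"; returns a dict with "color" (384x512x3 uint8, red, green, blue), "K" (3x3 intrinsics, pixels), "rvec" (rotation vector, rad) and "tvec" (3), from world to camera coordinates, as OpenCV has them; the wrist camera has in their place "hand_eye" (4x4, takes a point from camera to tool coordinates, whose origin is the TCP and whose axes are the flange's). Camera axes: x right, y down, z forward; pixel columns grow to the right and rows downward; lengths in mm; the calibration is good to about 2 mm. The wrist camera is an equidistant fisheye: a pixel r from the principal point sees the ray r / f radians off the axis. A picture is of the moment at which its call begins: read the wrist's pose just before it. There is no depth.
- bot.hand_in(): hands the job in; it is judged then, once.
The state is a dict: "time": time; "joint_positions": joint angles; "joint_velocities": joint speeds; "tau": joint torques, N m; "eef_pos": TCP position; "tcp_rot": TCP orientation; "ft_force": force on the tool from outside, world axes, zero at the start; "ft_torque": the same for the moment, N m; "width": finger opening in mm; "gripper_force": force on a finger pad.
Only numpy, scipy, OpenCV 4.12 (cv2) and the standard library are available. Lean on these libraries where they do the work, as an engineer would, in place of code of your own. Each camera call takes 0.05 s, during which the arm holds its last target. There are 200 camera calls.

## Task

With a fingertip, gently push the steel bearing up the blue-sided sloping gutter, over the crest and into the seat against the red stop, so that it stays there and does not roll back. Then push the orange keeper by its knob all the way across the gutter behind the bearing. Only push: do not lift or throw the bearing, and leave the other things on the table where they are.

Things in the scene. Friction and masses are not known exactly. Their poses are not given: they have to be found in the camera images.
- gutter: Fixed gutter, slick white floor, blue sides, open at the top, on a dark plate 300 x 75 x 8 mm. Origin on the table under the plate's middle; x level along the gutter to its high end and the red stop, y to the keeper's side, z up. Inner width 37 mm; walls 6 mm thick, 12 mm above the floor. The keeper's block stands at x 54 to 84, y 27 to 72 mm, 70 mm high.
- low_end (a point): Middle of the gutter floor at its low end: gutter x=-130 mm, 20 mm above the table. From here the floor rises straight, at 8 degrees, to the crest. A blue lip 8 mm thick, 8 mm above the floor, closes this end.
- crest (a point): Middle of the gutter floor at the crest: gutter x=75 mm, 49 mm above the table. Beyond it the floor falls at 8 degrees to the stop. On the rise the bearing rolls back when let go; once its centre has passed the crest it rolls by itself into the seat and stays.
- seat (a point): Where the bearing's centre is when home against the stop: gutter x=105, y=0 mm, 70 mm above the table. The red stop's face is at gutter x=130 mm, its top 90 mm above the table; the floor at its foot is 41 mm above the table.
- bearing: Steel ball bearing with black seals, 50 mm diameter, 32 mm wide, 0.2 to 0.4 kg, on its rim in the gutter, axle across it, free to roll along it. Origin at its centre; its y axis is its axle, x and z turn as it rolls. Starts at rest against the lip at the low end (gutter x about -114 mm, centre 47 mm above the table).
- keeper (a joint): Travel of the orange keeper bar in m: 0 withdrawn, 0.045 fully across the gutter (end stop). It starts at 0 to 0.012, clear of the bearing's way. It slides along the gutter's -y, needs 2 to 3 N, and stays where it is left.
- keeper_knob (a point): Middle height of the keeper's upright orange knob, on its axis: 16 mm diameter, from 73 to 103 mm above the table, at gutter x=69 mm, y=99 mm withdrawn, 54 mm fully across. Pushed from its outer (+y) side. The bar under it, 10 mm wide, 61 to 73 mm above the table, ends flush with the knob's outer side; its inner end is 67 mm from the knob's axis.
- spare_bearing: Bystander: brass bearing lying flat, 50 mm diameter, 32 mm high, beside the gutter on the keeper's side; origin under its centre.
- driver: Bystander: screwdriver 150 mm long lying beside the gutter on the side away from the keeper; origin at its underside, handle to -x.
- tape: Bystander: yellow tape roll lying flat, 76 mm diameter, 20 mm high; origin under its centre.
- bottle: Bystander: white bottle with red cap, 56 mm diameter, 140 mm high; origin under its centre.
- post: Bystander: upright steel optics post on a 44 mm foot, 105 mm high; origin under its centre.
- screw_tray: Bystander: grey divided tray 120 x 90 x 30 mm; origin under its centre.

How it is judged (in metres and radians):
On the way, in this order (a step that is already met when the one before it is completed fails the run):
1. the bearing lies at rest in the seat against the stop, with the keeper still open (x of bearing in the frame of gutter between 0.101 and 0.109 m and y of bearing in the frame of gutter between -0.006 and 0.006 m and z of bearing in the frame of gutter between 0.0658403 and 0.0738403 m and linear speed of bearing below 0.02 m/s and value of joint keeper below 0.03 m), for 0.2 s.
2. the keeper is pushed fully across behind the bearing (value of joint keeper above 0.041 m), for 0.2 s.
At the end, for the whole second after the job is handed in: The bearing rests in the seat (centre within 4 mm along the gutter and in height and 6 mm across it, slower than 20 mm/s), the keeper is across by more than 41 of 45 mm, and every bystander is within 30 mm of its start (x of bearing in the frame of gutter between 0.101 and 0.109 m and y of bearing in the frame of gutter between -0.006 and 0.006 m and z of bearing in the frame of gutter between 0.0658403 and 0.0738403 m and linear speed of bearing below 0.02 m/s and value of joint keeper above 0.041 m and distance of each of spare_bearing, driver, tape, bottle, post, screw_tray from where it was at the start of the episode below 0.03 m); the robot touches nothing.
It fails at once if the bearing is lifted more than about 14 mm off the gutter's floor (z of bearing in the frame of gutter above 0.0878109 m or (x of bearing in the frame of gutter below -0.07 m and z of bearing in the frame of gutter above 0.0676763 m) or (x of bearing in the frame of gutter below -0.02 m and z of bearing in the frame of gutter above 0.0747013 m) or (x of bearing in the frame of gutter below 0.03 m and z of bearing in the frame of gutter above 0.0817263 m)).
It fails at once if the bearing leaves the gutter (y of bearing in the frame of gutter above 0.02 m or y of bearing in the frame of gutter below -0.02 m).
It fails at once if the bearing is thrown or rushed (faster than 0.6 m/s) (linear speed of bearing above 0.6 m/s).
It fails at once if a bystander is knocked or carried away (more than 30 mm) (distance of any of spare_bearing, driver, tape, bottle, post, screw_tray from where it was at the start of the episode above 0.03 m).
It also fails if it takes over 51 s, if anything falls off the work surface, if the arm or the gripper's body presses on something with over 40 N, if the wrist force passes 120 N, or if a joint passes its speed limit or range.

## Working session

There is one attempt and no reset: what is moved stays moved. The work goes in short steps, Python scripts to look and compute and a shell command to move; the robot and the scene stay as the last step left them, time stands still between calls to the robot, and variables do not carry over. Pictures are saved under pics/ and viewed, at most 10 in all, crops included, and the job is handed in when it is done.

```bash
mkdir -p pics
python3 - <<'E'
from plant import bot
import cv2,numpy as np
o=bot.get_obs();print({k:np.round(o[k],3) for k in ("time","eef_pos","tcp_rot","width")})
for n in ("scene","top"):
    d=bot.get_image(n);cv2.imwrite(f"pics/{n}.png",d["color"][:,:,::-1])
    np.savez(f"{n}.npz",**d);print(n,d["K"].tolist(),np.ravel(d["rvec"]),np.ravel(d["tvec"]))
a=cv2.imread("pics/scene.png");b=cv2.imread("pics/top.png")
cv2.imwrite("pics/s2.png",cv2.resize(a,(800,600)));cv2.imwrite("pics/t2.png",cv2.resize(b,(800,600)))
E
```

```text
{'time': np.float64(0.0), 'eef_pos': array([142.882, 607.801, 237.942]), 'tcp_rot': array([-3.14 ,  0.   ,  2.911]), 'width': np.float64(88.368)}
scene [[427.08415929537136, 0.0, 249.18203650814098], [0.0, 427.08415929537136, 196.0055049811119], [0.0, 0.0, 1.0]] [ 2.30110313  1.34253555 -0.36330312] [-263.45760195 -384.75181922 1571.05227207]
top [[399.5530922704159, 0.0, 254.62618384001644], [0.0, 399.5530922704159, 195.16422810960077], [0.0, 0.0, 1.0]] [ 2.15511583 -2.14793752  0.12196951] [ -13.61379227  543.95972615 1035.70217048]
```

View pics/s2.png

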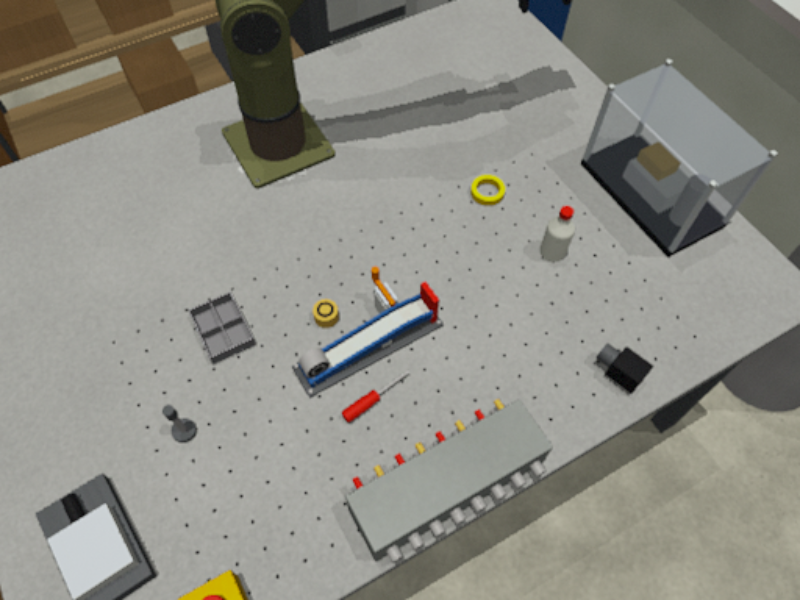

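View pics/t2.png

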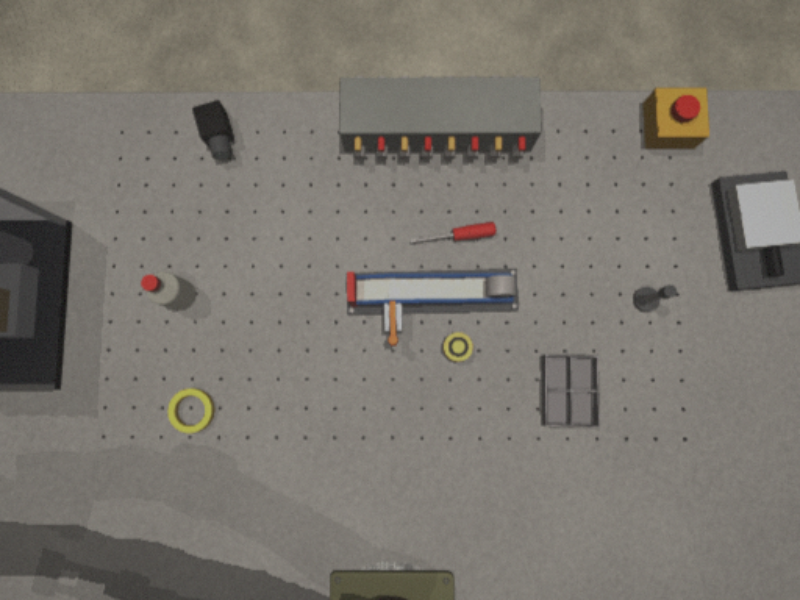

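The scene view shows the gutter with the bearing at its low end. In the top view (enlarged) the stop is at (351,287), the bearing at (500,286) and the orange knob at (393,340). The high end points to world +y and the keeper side to world -x.

```bash
cat > h.py <<'E'
import numpy as np,cv2
from scipy.spatial.transform import Rotation as R
from plant import bot
def load(n): return dict(np.load(n+".npz"))
def cam(d):
    Rm=cv2.Rodrigues(d["rvec"])[0];return Rm,-Rm.T@np.ravel(d["tvec"])
def ray(d,px):
    Rm,c=cam(d);v=Rm.T@np.linalg.solve(d["K"],[px[0],px[1],1.]);return c,v/np.linalg.norm(v)
def onz(d,px,z):
    c,v=ray(d,px);return c+v*(z-c[2])/v[2]
def tri(rs):
    A=sum(np.eye(3)-np.outer(v,v) for c,v in rs);b=sum((np.eye(3)-np.outer(v,v))@c for c,v in rs)
    p=np.linalg.solve(A,b);return p,[np.linalg.norm(np.cross(p-c,v)) for c,v in rs]
def blobs(img,lo,hi,amin=8):
    m=cv2.inRange(cv2.cvtColor(img,cv2.COLOR_RGB2HSV),np.array(lo),np.array(hi))
    n,l,s,c=cv2.connectedComponentsWithStats(m);return [(s[i].tolist(),c[i].round(1).tolist(),np.argwhere(l==i)[:,::-1]) for i in range(1,n) if s[i,4]>=amin]
E
python3 - <<'E'
from h import *
for n in("top","scene"):
    d=load(n);im=d["color"]
    for k,lo,hi in(("red",(0,150,60),(5,255,255)),("orange",(8,150,80),(20,255,255)),("blue",(100,110,40),(125,255,255))):
        print(n,k,[(s,c) for s,c,_ in blobs(im,lo,hi,15)])
t=load("top")["color"][160:235,210:340];s=load("scene")["color"][165:255,180:290]
cv2.imwrite("pics/c1.png",cv2.resize(t[:,:,::-1],None,fx=6,fy=6,interpolation=2))
cv2.imwrite("pics/c2.png",cv2.resize(s[:,:,::-1],None,fx=6,fy=6,interpolation=2))
E
```

```text
top red [([431, 61, 17, 16, 194], [439.3, 68.3]), ([332, 87, 4, 9, 33], [333.5, 91.4]), ([242, 88, 4, 8, 32], [243.5, 91.5]), ([272, 88, 4, 8, 31], [273.5, 91.4]), ([302, 88, 4, 8, 32], [303.5, 91.5]), ([290, 143, 27, 10, 192], [303.4, 147.5]), ([222, 175, 5, 18, 73], [224.4, 183.5]), ([91, 176, 10, 10, 79], [95.5, 180.5])]
top orange [([419, 57, 35, 31, 477], [432.6, 76.3]), ([249, 193, 5, 28, 62], [250.9, 208.2])]
top blue [([229, 175, 86, 3, 95], [272.0, 176.0]), ([254, 191, 74, 3, 120], [288.8, 192.2]), ([230, 192, 19, 3, 20], [238.7, 192.9])]
scene red [([358, 132, 9, 9, 60], [362.0, 135.8]), ([269, 181, 12, 26, 145], [274.6, 191.5]), ([219, 250, 24, 20, 209], [230.3, 259.6]), ([304, 262, 6, 7, 21], [306.2, 265.0]), ([279, 276, 6, 7, 23], [281.3, 279.1]), ([253, 290, 6, 7, 23], [255.2, 293.4]), ([226, 306, 6, 7, 25], [228.2, 308.5]), ([131, 381, 12, 3, 25], [136.3, 382.3])]
scene orange [([238, 171, 15, 25, 92], [243.6, 182.3])]
scene blue [([338, 0, 27, 25, 406], [352.1, 8.7]), ([206, 189, 63, 36, 172], [236.7, 205.9]), ([196, 199, 81, 49, 417], [235.6, 223.1])]
```

View pics/c1.png

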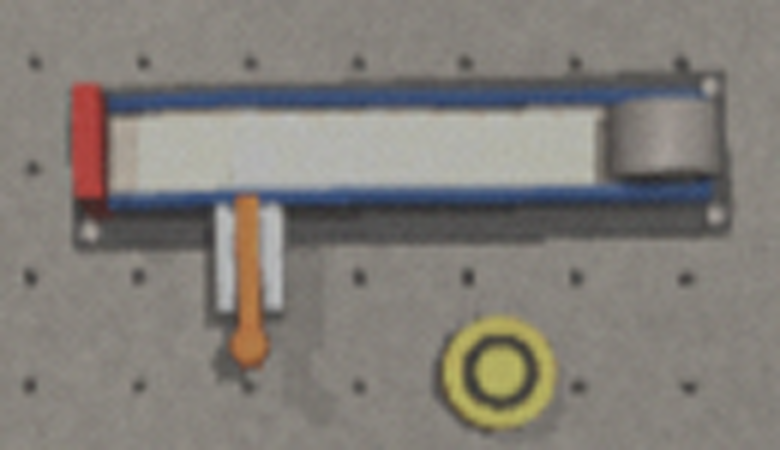

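View pics/c2.png

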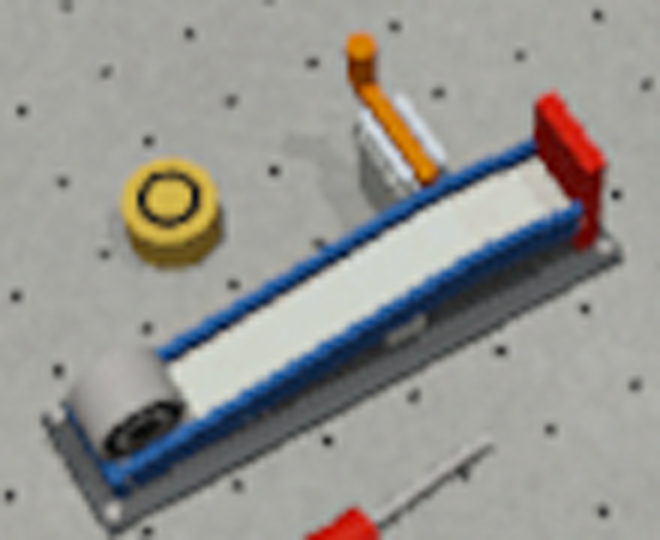

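The crops show the plate corners: top (722,73), (730,233), (75,245) and scene (115,533), (45,418), (620,255). The knob top is at (249,345) in the top crop and (361,43) in the scene crop.

```bash
cat > g.py <<'E'
from h import *
T=load("top");S=load("scene")
t=lambda x,y:((x+.5)/6-.5+210,(y+.5)/6-.5+160)
s=lambda x,y:((x+.5)/6-.5+180,(y+.5)/6-.5+165)
E
python3 - <<'E'
from g import *
np.set_printoptions(precision=1,suppress=True)
for k,a,b in(("low-y",(722,73),(115,533)),("low+y",(730,233),(45,418)),("knobtop",(249,345),(361,43)),("screw low-y",(711,86),(113,512)),("sparetop",(499,373),(168,198)),
  ("stop top outer -y",(74,85),(605,158))):
    print(k,*tri([ray(T,t(*a)),ray(S,s(*b))]))
P={}
for k,p in(("low-y",(722,73)),("low+y",(730,233)),("high+y",(75,245))): P[k]=onz(T,t(*p),8);print(k,P[k])
for k,p in(("low-y",(115,533)),("low+y",(45,418)),("high-y",(620,255))): print("scene",k,onz(S,s(*p),8))
# stop top face centre, z90; bearing silhouette
print("stop top",[onz(T,t(*p),90) for p in((73,84),(102,84),(105,198),(75,198))])
print("bearing top strip z~72",[onz(T,t(*p),72) for p in((662,97),(662,178))])
# blue wall mid edges: outer-y wall top edges at x=370 crop, floor z~32+12
print("knob z103",onz(T,t(249,345),103), onz(S,s(361,43),103))
im=T["color"]
for k,lo,hi in(("blue",(100,110,40),(125,255,255)),):
    for st,c,p in blobs(im,lo,hi,15): print(st,np.polyfit(p[:,0],p[:,1],1))
E
```

```text
low-y [ 614.5 -216.6    5. ] [np.float64(2.909948352559213), np.float64(2.9099483525591725)]
low+y [ 540.7 -219.5    1.9] [np.float64(2.775177926175977), np.float64(2.7751779261760934)]
knobtop [481.1  -2.8 100.6] [np.float64(1.2985426365870192), np.float64(1.298542636586999)]
screw low-y [ 607.  -211.9   10. ] [np.float64(1.5102806845789194), np.float64(1.510280684578889)]
sparetop [ 473.8 -112.7   29.6] [np.float64(0.9486075993037432), np.float64(0.9486075993037089)]
stop top outer -y [592.4  72.2  89.5] [np.float64(0.9087208828177131), np.float64(0.9087208828177864)]
low-y [ 612.9 -218.8    8. ]
low+y [ 538.8 -221.     8. ]
high+y [532.5  77.6   8. ]
scene low-y [ 617.1 -214.3    8. ]
scene low+y [ 544.9 -217.6    8. ]
scene high-y [607.   79.3   8. ]
stop top [array([592.3,  71.8,  90. ]), array([592.3,  59.4,  90. ]), array([543.4,  57.5,  90. ]), array([543.4,  70.2,  90. ])]
bearing top strip z~72 [array([ 590.4, -181.3,   72. ]), array([ 555.1, -180.7,   72. ])]
knob z103 [480.4  -4.  103. ] [483.   -2.3 103. ]
[229, 175, 86, 3, 95] [ -0.  178.8]
[254, 191, 74, 3, 120] [ -0.  196.4]
[230, 192, 19, 3, 20] [ -0.1 205. ]
```

```bash
python3 -m handwheel '[[[0,0,-5],[-35.2,-24.4,0],0],[[0,0,-10],[-35.2,-24.4,0],0],[[0,0,-14.7],[-35.2,-24.4,0],0],[[0,0,-14.7],[-35.2,-24.4,0],0],[[0,0,-14.7],[-35.2,-24.4,0],0],[[0,0,-14.7],[-35.2,-24.4,0],0],[[0,0,-14.7],[-35.2,-24.4,0],0],[[0,0,-14.7],[-53.9,-55.9,0],0],[[0,0,-14.7],[-53.9,-55.9,0],0],[[0,0,-14.7],[-53.9,-55.9,0],0],[[0,0,-14.7],[-53.9,-55.9,0],0],[[0,0,-14.7],[-53.9,-55.9,0],0]]' 10
```

```text
time: 1.6
eef_pos: [523.9, -9.7, 238.5]
tcp_rot: [3.141, -0.0, -3.116]
ft_force: [1.1, -0.6, -0.1]
width: 0.5
gripper_force: 0.0
```

```bash
python3 -m handwheel '[[[0,0,0],[0,0,0],0]]'
python3 - <<'E'
from h import *
o=bot.get_obs();d=bot.get_image("wrist");print(d["K"].tolist(),d["hand_eye"].round(3).tolist(),o["eef_pos"],o["tcp_rot"])
np.savez("w1.npz",pos=o["eef_pos"],rot=o["tcp_rot"],**d)
cv2.imwrite("pics/w1.png",cv2.resize(d["color"][:,:,::-1],(800,600),interpolation=2))
E
```

```text
time: 1.72
eef_pos: [524.2, -14.7, 238.0]
tcp_rot: [-3.138, -0.001, -3.127]
ft_force: [0.2, 0.8, -0.3]
width: 0.5
gripper_force: 0.0
[[297.3186396354542, 0.0, 255.5118234714994], [0.0, 297.3186396354542, 190.62704009077154], [0.0, 0.0, 1.0]] [[0.001, -0.959, -0.284, 73.59], [1.0, 0.001, 0.0, -1.732], [0.0, -0.284, 0.959, -145.869], [0.0, 0.0, 0.0, 1.0]] [524.23534461 -14.73654449 237.98032694] [-3.13810401e+00 -7.22273137e-04 -3.12730019e+00]
```

View pics/w1.png

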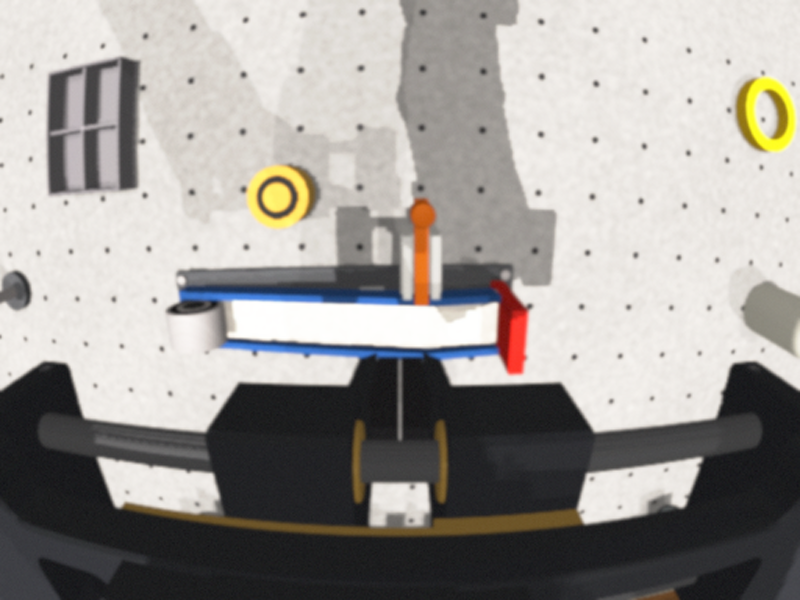

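The wrist view shows the plate screws at (181,280) and (506,275), the knob top at (423,213), the bearing at (195,327), and the stop top running down to (508..523,372).

```bash
cat >> h.py <<'E'
def wray(d,px):
    K=d["K"];x=(px[0]-K[0,2])/K[0,0];y=(px[1]-K[1,2])/K[1,1];r=np.hypot(x,y)
    v=np.array([x/r*np.sin(r),y/r*np.sin(r),np.cos(r)]);H=d["hand_eye"];Rt=R.from_euler("xyz",d["rot"]).as_matrix()
    return d["pos"]+Rt@H[:3,3],Rt@H[:3,:3]@v
def wz(d,px,z):
    c,v=wray(d,px);return c+v*(z-c[2])/v[2]
E
python3 - <<'E'
from g import *
np.set_printoptions(precision=1,suppress=True)
W=load("w1");w=lambda x,y:((x+.5)*.64-.5,(y+.5)*.64-.5)
print("knob",wz(W,w(423,213),103),tri([wray(W,w(423,213)),ray(T,t(249,345)),ray(S,s(361,43))]))
for p,q in(((181,280),(716,214)),((506,275),(90,231))): print("screw",wz(W,w(*p),9),onz(T,t(*q),9),tri([wray(W,w(*p)),ray(T,t(*q))]))
for p,z in(((508,372),90),((523,372),90),((527,312),90),((498,350),41),((498,310),41)): print("stop",p,wz(W,w(*p),z))
print("spare",wz(W,w(277,196),32),"bear left,right at z47",[wz(W,w(*p),47) for p in((168,330),(226,330))])
# keeper bar line and blue wall fits
for st,c,p in blobs(W["color"],(105,150,60),(125,255,255),60):
    P=np.array([wz(W,q,45) for q in p.astype(float)]);print(st,c)
E
```

```text
knob [479.8  -3.4 103. ] (array([480.7,  -2.9, 100. ]), [np.float64(0.6347396814512258), np.float64(1.1025146002508874), np.float64(1.564393713358409)])
screw [ 547.6 -213.7    9. ] [ 547.4 -214.6    9. ] (array([ 547.9, -214.9,    6.9]), [np.float64(0.2546055650472142), np.float64(0.254605565047042)])
screw [539.7  72.9   9. ] [538.9  70.8   9. ] (array([537.3,  70. ,  20.2]), [np.float64(0.30307645630920776), np.float64(0.30307645630912244)])
stop (508, 372) [591.1  61.2  90. ]
stop (523, 372) [591.3  72.4  90. ]
stop (527, 312) [546.1  70.4  90. ]
stop (498, 350) [594.6  63.8  41. ]
stop (498, 310) [560.5  60.9  41. ]
spare [ 474.1 -112.4   32. ] bear left,right at z47 [array([ 581.6, -212.5,   47. ]), array([ 579.6, -157.4,   47. ])]
[116, 184, 142, 10, 962] [185.2, 188.5]
[278, 185, 41, 10, 251] [299.2, 189.4]
[144, 218, 174, 12, 814] [232.9, 223.9]
```

```bash
python3 -m handwheel '[[[0,0,0],[-1.1,-5.6,0],0],[[0,0,0],[-2.3,-11.2,0],0],[[0,0,0],[-3.5,-16.8,0],0],[[0,0,0],[-4.6,-22.4,0],0],[[0,0,0],[-4.6,-22.4,0],0],[[0,0,0],[-4.6,-22.4,5],0],[[0,0,0],[-4.6,-22.4,10],0],[[0,0,0],[-4.6,-22.4,14],0],[[0,0,0],[-4.6,-22.4,14],0],[[0,0,0],[-4.6,-22.4,14],0]]'
cat > p.py <<'E'
from h import *
o=bot.get_obs();d=o["eef_pos"][:2]-np.array([571.5,-70.3])
print(o["time"],"g",np.round([d@[-.0286,.9996],d@[-.9996,-.0286],o["eef_pos"][2]],1),"rot",np.degrees(o["tcp_rot"]).round(2),"F",np.round(o["ft_force"],1))
E
python3 p.py
```

```text
time: 3.02
eef_pos: [576.8, -228.8, 100.2]
tcp_rot: [3.141, 0.002, -3.114]
ft_force: [0.3, 0.4, 0.1]
width: 0.5
gripper_force: 0.0
3.025 g [-158.6   -0.7  100.2] rot [ 1.7997e+02  1.3000e-01 -1.7841e+02] F [0.3 0.4 0.1]
```

```bash
python3 -m handwheel '[[[0,0,0],[0,-0.9,0],0],[[0,0,0],[0,-0.9,3],0],[[0,0,0],[0,-0.9,6.1],0],[[0,0,0],[0,-0.9,6.1],0],[[0,0,0],[0,-0.9,6.1],0]]';python3 p.py
python3 - <<'E'
from h import *
o=bot.get_obs();d=bot.get_image("wrist");e=bot.get_image("scene")
a=cv2.resize(d["color"][120:320],None,fx=1.56,fy=1.56);b=cv2.resize(e["color"][180:265,150:290],(800,288))[:,:799]
a=cv2.resize(a,(799,312));cv2.imwrite("pics/w2.png",np.vstack([a,b])[:,:,::-1])
E
```

```text
time: 3.65
eef_pos: [576.8, -240.0, 39.4]
tcp_rot: [-3.141, 0.003, -3.116]
ft_force: [0.3, 0.4, -0.0]
width: 0.7
gripper_force: 0.0
3.65 g [-169.8   -0.4   39.4] rot [-1.7995e+02  1.4000e-01 -1.7855e+02] F [ 0.3  0.4 -0. ]
```

View pics/w2.png

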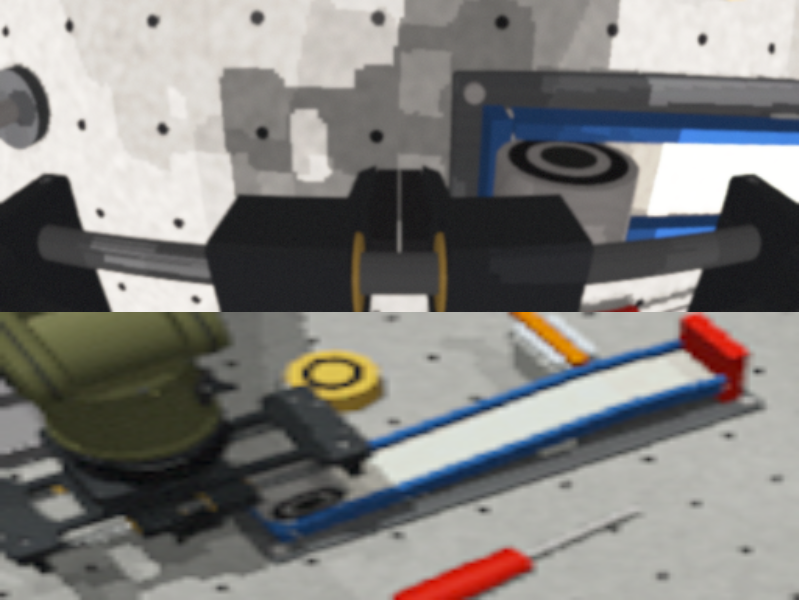

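```bash
python3 -m handwheel '[[[0,0,0],[0,0.4,0.2],0],[[0,0,0],[0,0.8,0.15],0],[[0,0,0],[0,1.2,0.1],0],[[0,0,0],[0,1.6,0],0],[[0,0,0],[0,2.0,-0.05],0],[[0,0,0],[0,2.5,-0.1],0],[[0,0,0],[0,3.0,-0.2],0],[[0,0,0],[0,3.5,-0.25],0],[[0,0,0],[0,4,-0.35],0],[[0,0,0],[0,4.5,-0.4],0],[[0,0,0],[0,5,-0.5],0],[[0,0,0],[0,5.5,-0.55],0]]';python3 p.py
python3 - <<'E'
from g import *
d=bot.get_image("scene")
cv2.imwrite("pics/s3.png",cv2.resize(d["color"][165:265,150:290,::-1],None,fx=5.5,fy=5.5))
E
```

```text
time: 5.25
eef_pos: [574.2, -184.1, 43.2]
tcp_rot: [3.142, -0.0, -3.116]
ft_force: [0.4, -2.2, 1.6]
width: 0.4
gripper_force: 0.6
5.25 g [-113.8    0.6   43.2] rot [ 180.     -0.   -178.52] F [ 0.4 -2.2  1.6]
```

View pics/s3.png

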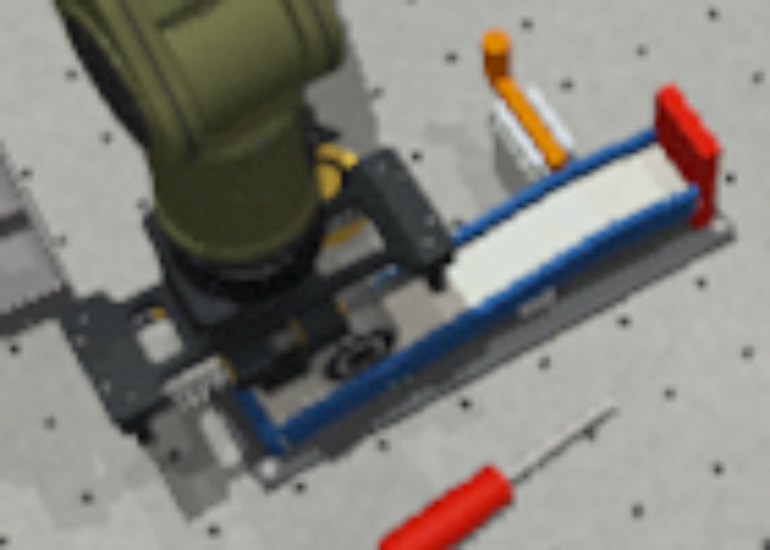

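The bearing has left the lip and sits against the fingertip, with about 2 N of push force. I'll continue up the slope.

```bash
python3 -m handwheel '[[[0,0,0],[0,0.8,-0.1],0],[[0,0,0],[0,1.6,-0.2],0],[[0,0,0],[0,2.4,-0.3],0],[[0,0,0],[0,3.2,-0.4],0],[[0,0,0],[0,4.0,-0.5],0],[[0,0,0],[0,4.8,-0.65],0],[[0,0,0],[0,5.6,-0.75],0],[[0,0,0],[0,6.4,-0.85],0],[[0,0,0],[0,7.2,-1.0],0],[[0,0,0],[0,8.0,-1.1],0],[[0,0,0],[0,8.8,-1.2],0],[[0,0,0],[0,9.6,-1.3],0]]';python3 p.py
```

```text
time: 6.8
eef_pos: [571.7, -87.9, 56.2]
tcp_rot: [3.142, -0.0, -3.116]
ft_force: [0.5, -1.1, 0.9]
width: 0.4
gripper_force: 0.5
6.8 g [-17.6   0.3  56.2] rot [ 180.     -0.   -178.52] F [ 0.5 -1.1  0.9]
```

```bash
python3 -m handwheel '[[[0,0,0],[0,0.7,-0.1],0],[[0,0,0],[0,1.4,-0.2],0],[[0,0,0],[0,2.1,-0.3],0],[[0,0,0],[0,2.8,-0.4],0],[[0,0,0],[0,3.4,-0.5],0],[[0,0,0],[0,3.9,-0.55],0],[[0,0,0],[0,4.3,-0.6],0],[[0,0,0],[0,4.7,-0.65],0],[[0,0,0],[0,5.1,-0.7],0],[[0,0,0],[0,5.5,-0.7],0],[[0,0,0],[0,5.9,-0.7],0],[[0,0,0],[0,5.9,-0.7],0]]';python3 p.py; python3 -m handwheel '[[[0,0,0],[0,0.2,0],0],[[0,0,0],[0,0.2,0],0],[[0,0,0],[0,0.2,0],0]]'; python3 p.py;python3 - <<'E'
from g import *
d=bot.get_image("scene")
cv2.imwrite("pics/s4.png",cv2.resize(d["color"][155:255,180:310,::-1],None,fx=6,fy=6))
E
```

```text
time: 8.3
eef_pos: [570.2, -28.6, 63.2]
tcp_rot: [3.141, -0.0, -3.115]
ft_force: [0.5, -0.2, 0.5]
width: 0.7
gripper_force: 0.0
8.3 g [41.7  0.1 63.2] rot [ 179.96   -0.   -178.47] F [ 0.5 -0.2  0.5]
time: 8.68
eef_pos: [570.2, -27.6, 63.2]
tcp_rot: [-3.142, 0.0, -3.116]
ft_force: [0.2, -0.5, 0.3]
width: 0.4
gripper_force: 0.0
8.675 g [42.7  0.1 63.2] rot [-180.      0.   -178.53] F [ 0.2 -0.5  0.3]
```

View pics/s4.png

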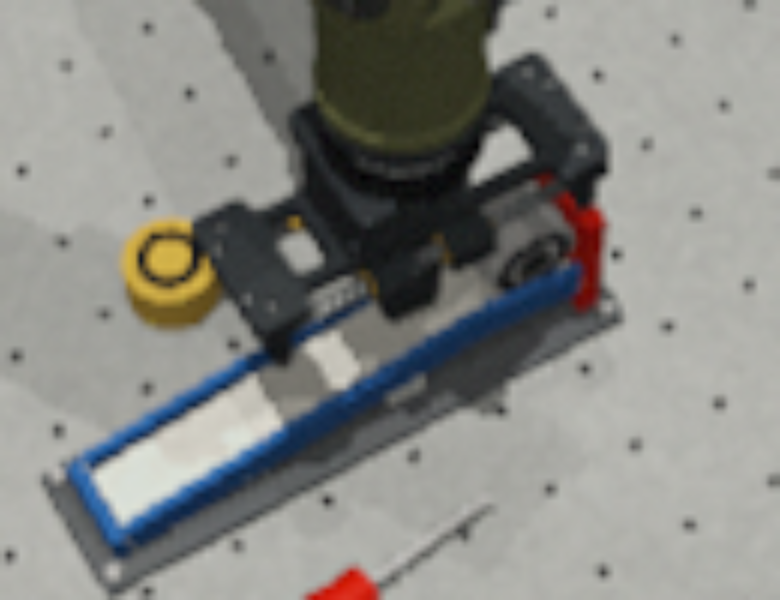

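The bearing is home against the red stop, centred at (535,250) in the crop, with the finger clear of it. Next I'll lift and go round to the outer side of the knob.

```bash
python3 -m handwheel '[[[0,0,0],[0,-0.3,-3],0],[[0,0,0],[0,-0.3,-7],0],[[0,0,0],[0,0,-7],0],[[0,0,0],[4,1,-7],0],[[0,0,0],[9,2.6,-7],0],[[0,0,0],[12,2.6,-7],0],[[0,0,0],[12,2.6,-7],0],[[0,0,0],[12,2.6,-5],0],[[0,0,0],[12,2.6,-2],0],[[0,0,0],[12,2.6,-2],0]]';python3 p.py
python3 - <<'E'
from g import *
d=bot.get_image("scene");np.savez("scene5.npz",**d)
cv2.imwrite("pics/s5.png",cv2.resize(d["color"][155:255,180:310,::-1],None,fx=6,fy=6))
E
```

```text
time: 9.98
eef_pos: [449.8, -4.5, 81.5]
tcp_rot: [-3.141, -0.002, -3.116]
ft_force: [-0.1, 0.8, -0.8]
width: 0.6
gripper_force: 0.0
9.975 g [ 69.2 119.7  81.5] rot [-1.7998e+02 -1.3000e-01 -1.7851e+02] F [-0.1  0.8 -0.8]
```

View pics/s5.png

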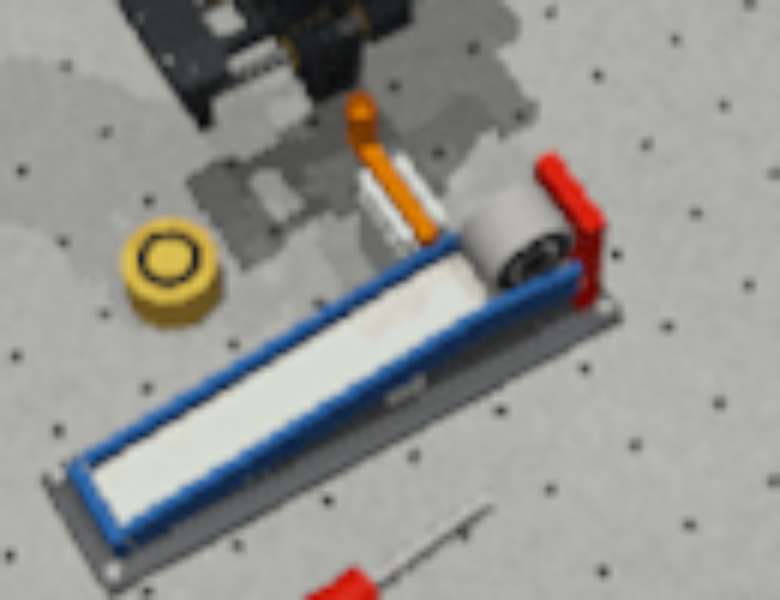

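The bearing rests in the seat and the finger stands just outside the knob at (361,110). Now I'll push the keeper.

```bash
python3 -m handwheel '[[[0,0,0],[-0.5,0,0],0],[[0,0,0],[-1.0,0,0],0],[[0,0,0],[-1.4,0,0],0],[[0,0,0],[-1.8,0,0],0],[[0,0,0],[-2.2,0,0],0],[[0,0,0],[-2.6,0,0],0],[[0,0,0],[-3.0,0,0],0],[[0,0,0],[-3.4,0,0],0],[[0,0,0],[-3.8,0,0],0],[[0,0,0],[-4.2,0,0],0],[[0,0,0],[-4.5,0,0],0],[[0,0,0],[-4.5,0,0],0]]';python3 p.py
```

```text
time: 11.52
eef_pos: [495.3, -3.4, 83.2]
tcp_rot: [3.141, 0.001, -3.116]
ft_force: [-0.3, -0.5, -0.6]
width: 0.6
gripper_force: 0.3
11.525 g [69.1 74.3 83.2] rot [ 1.7998e+02  7.0000e-02 -1.7853e+02] F [-0.3 -0.5 -0.6]
```

```bash
python3 -m handwheel '[[[0,0,0],[-0.15,0,0],0],[[0,0,0],[-0.3,0,0],0]]';python3 p.py; python3 -m handwheel '[[[0,0,0],[-0.1,0,0],0],[[0,0,0],[-0.2,0,0],0]]'; python3 p.py
```

```text
time: 11.78
eef_pos: [497.3, -3.3, 83.1]
tcp_rot: [3.142, -0.001, -3.116]
ft_force: [-1.8, -0.2, 1.9]
width: 0.2
gripper_force: 1.0
11.775 g [69.1 72.3 83.1] rot [ 1.8000e+02 -4.0000e-02 -1.7852e+02] F [-1.8 -0.2  1.9]
time: 12.02
eef_pos: [499.5, -3.3, 83.2]
tcp_rot: [3.142, -0.0, -3.116]
ft_force: [-2.7, -0.0, 0.4]
width: 0.1
gripper_force: 1.0
12.025 g [69.1 70.1 83.2] rot [ 1.8000e+02 -1.0000e-02 -1.7852e+02] F [-2.7 -0.   0.4]
```

```bash
python3 -m handwheel '[[[0,0,0],[-0.15,0,0],0],[[0,0,0],[-0.3,0,0],0],[[0,0,0],[-0.3,0,0],0]]';python3 p.py
```

```text
time: 12.4
eef_pos: [500.8, -3.3, 83.1]
tcp_rot: [-3.141, -0.003, -3.115]
ft_force: [-5.8, -0.3, 4.0]
width: 0.5
gripper_force: 2.7
12.4 g [69.  68.8 83.1] rot [-179.98   -0.19 -178.5 ] F [-5.8 -0.3  4. ]
```

```bash
python3 -m handwheel '[[[0,0,0],[-0.2,0,0],0],[[0,0,0],[-0.2,0,0],0],[[0,0,0],[-0.2,0,0],0]]';python3 p.py
```

```text
time: 12.78
eef_pos: [500.8, -3.3, 83.0]
tcp_rot: [-3.141, -0.007, -3.115]
ft_force: [-9.0, 0.4, 6.5]
width: 0.5
gripper_force: 4.3
12.775 g [69.  68.7 83. ] rot [-179.95   -0.4  -178.49] F [-9.   0.4  6.5]
```

The force is rising while the position stays put, so the keeper is at its end stop. I'll back off, lift and check.

```bash
python3 -m handwheel '[[[0,0,0],[1,0,0],0],[[0,0,0],[3,0,0],0],[[0,0,0],[6,0,0],0],[[0,0,0],[8,0,-4],0],[[0,0,0],[8,0,-9],0],[[0,0,0],[8,0,-9],0],[[0,0,0],[8,0,-9],0]]';python3 p.py
python3 - <<'E'
from g import *
d=bot.get_image("scene")
cv2.imwrite("pics/s6.png",cv2.resize(d["color"][155:255,180:310,::-1],None,fx=6,fy=6))
E
```

```text
time: 13.65
eef_pos: [425.4, -5.2, 173.2]
tcp_rot: [3.141, 0.002, -3.116]
ft_force: [1.4, 0.1, -0.2]
width: 0.5
gripper_force: 0.0
13.65 g [ 69.2 144.2 173.2] rot [ 1.7998e+02  1.2000e-01 -1.7854e+02] F [ 1.4  0.1 -0.2]
```

View pics/s6.png

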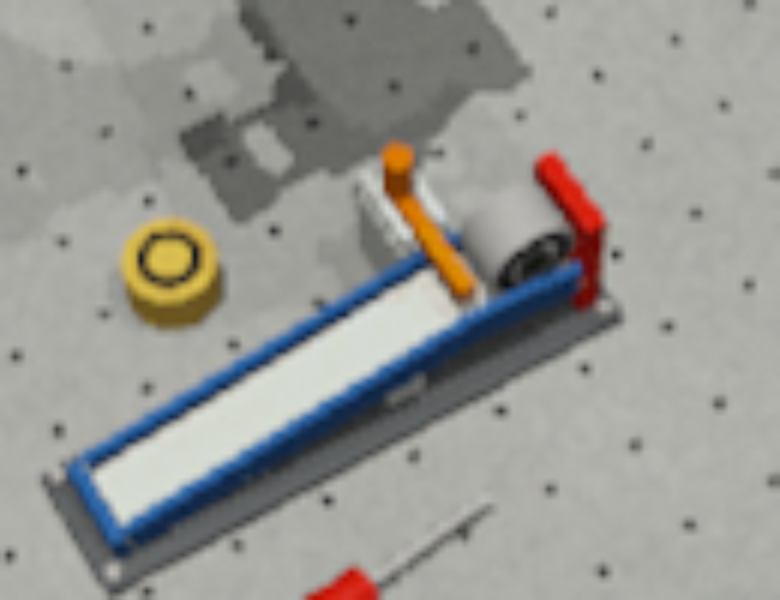

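The keeper lies across behind the seated bearing, with the knob top at (398,153). One numeric check before handing in.

Run:
```python
from g import *
s6=lambda x,y:((x+.5)/6-.5+180,(y+.5)/6-.5+155)
a=onz(S,s(361,43),103);b=onz(S,s6(398,153),103);print(a,b,np.linalg.norm(b-a))
d=b[:2]-np.array([571.5,-70.3]);gy=d@[-.9996,-.0286];print(gy)
if gy<58: print(bot.hand_in())
```

```text
[482.97010665  -2.30191167 103.        ] [517.56215295  -0.65380931 103.        ] 34.63128510803539
51.92439085973888
the job is handed in; nothing more can be done
None
```

The bearing is seated against the red stop, the keeper is fully across behind it, and the job is handed in; the bystanders in view had not moved, and the verdict was not shown.

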